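# Put the balance's weight set away

## Task

Put the balance's weight set away in the wooden tray: stand each of the three knob-topped steel weights upright in the round well made for its size (large in the widest, medium in the middle one, small in the narrowest) and lay the steel tweezers lengthwise in the long slot. The hooked weight and the plain steel bushing do not belong to the set: leave them standing where they are.

Things in the scene. Friction and masses are not known exactly. Their poses are not given: they have to be found in the camera images.
- weight_large: Large steel weight, loose, standing on the bench: cylinder 40 mm in diameter and 50 mm high, then a thin neck (16 mm) and a knob 26 mm in diameter with its flat top at 70 mm. About 0.5 kg. Origin: centre of its underside; z up along its axis.
- weight_medium: Medium steel weight, loose, standing on the bench: cylinder 29 mm in diameter and 38 mm high, then a neck (12 mm) and a knob 19 mm in diameter with its top at 54 mm. About 0.2 kg. Origin: centre of its underside; z up along its axis.
- weight_small: Small steel weight, loose, standing on the bench: cylinder 19 mm in diameter and 28 mm high, then a neck (9 mm) and a knob 13.6 mm in diameter with its top at 42 mm. About 0.06 kg. Origin: centre of its underside; z up along its axis.
- tweezers: Steel tweezers (rigid, they do not flex), loose, lying on their side on the bench: 110 mm long, 12 mm high, 14 mm wide at the middle (the widest place, good to grip across), tapering to the tips. About 30 g. Origin: middle of the length and width, at the underside; x runs along the length towards the tips, y across, z up.
- well_large: Widest of the three round wells in the wooden tray, for the large weight: a black ring of 56 mm inner and 66 mm outer diameter, 8 mm high, fixed on the tray's floor. Origin: centre of the well at the tray's floor, 8 mm above the bench. The fixed tray is 270 by 210 mm with a lip 6 mm above its floor; the wells stand in a row along its length, 85 mm apart, in any order.
- well_medium: Middle-sized round well in the tray, for the medium weight: a black ring of 45 mm inner and 55 mm outer diameter, 8 mm high, fixed. Origin: centre of the well at the tray's floor (8 mm above the bench).
- well_small: Narrowest round well in the tray, for the small weight: a black ring of 35 mm inner and 45 mm outer diameter, 8 mm high, fixed. Origin: centre of the well at the tray's floor (8 mm above the bench).
- slot: Slot in the tray for the tweezers: black frame on the tray's floor, inside 140 by 44 mm, walls 5 mm thick, 8 mm high, with a 70 mm gap for the fingers in the middle of each long wall. Fixed. Its middle line is parallel to the row of wells, 90 mm from it. Origin: centre, at the tray's floor (8 mm above the bench); y along its length, x across. The tweezers may point either way.
- hook_weight: Look-alike, loose, not part of the set: steel cylinder 29 mm in diameter and 38 mm high with a bent wire hook on top (67 mm high in all) instead of a knob. Leave it alone. Origin: centre of its underside.
- bushing: Look-alike, loose, not part of the set: plain steel bushing 38 mm in diameter and 45 mm high with a 20 mm hole right through and no knob. Leave it alone. Origin: centre of its underside.
Things that resemble listed ones, but are neither listed nor needed, are in the scene too. Leave any pink or purple look-alike of the weight_small alone.

How it is judged (in metres and radians):
At the end, for the whole second after the job is handed in: Each knob weight upright (6 deg) on the tray floor in its own well, within 11 mm of its centre; tweezers flat in the slot (18 mm along, 17 mm across, 0.3 rad, either way round); hooked weight and bushing upright within 20 mm of their starts; all at rest (horizontal distance between weight_large and well_large below 0.011 m and z of weight_large in the frame of well_large between -0.004 and 0.004 m and angle between each of weight_large, weight_medium, weight_small, hook_weight, bushing's own z axis and vertical below 0.105 rad and linear speed of each of weight_large, weight_medium, weight_small, tweezers, hook_weight, bushing below 0.02 m/s and horizontal distance between weight_medium and well_medium below 0.011 m and z of weight_medium in the frame of well_medium between -0.004 and 0.004 m and horizontal distance between weight_small and well_small below 0.011 m and z of weight_small in the frame of well_small between -0.004 and 0.004 m and y of tweezers in the frame of slot between -0.018 and 0.018 m and x of tweezers in the frame of slot between -0.017 and 0.017 m and z of tweezers in the frame of slot between -0.004 and 0.004 m and angle between the x axis of tweezers and the y axis of slot, either way round below 0.3 rad and distance of each of hook_weight, bushing from where it was at the start of the episode below 0.02 m); the robot touches nothing.
It fails at once if the hooked weight or the bushing is moved more than 20 mm or lifted (distance of any of hook_weight, bushing from where it was at the start of the episode above 0.02 m).
It also fails if it takes over 112 s, if anything falls off the work surface, if the arm or the gripper's body presses on something with over 40 N, if the wrist force passes 120 N, or if a joint passes its speed limit or range.

## Robot

A 6-joint arm with a two-finger parallel gripper is mounted at the origin on the work surface. World frame = base frame: x ahead of the robot, y to its left, z up, the work surface at z = 0. Lengths are in mm, angles in rad, forces in N, time in s.
With the tool pointing down it reaches from about 300 to 775 mm from the base axis. Payload 14.6 kg.
Tool frame: the origin (TCP) lies midway between the tips of the shut fingers; the grasp point (between the pads) lies 19 mm behind it; y points along the fingers, x is the direction in which the jaws open and shut, and the axes are right-handed (so a half turn about y gives the same grasp; the last joint's range is limited). The gripper opens to 94 mm and grips with 3 to 60 N. Pads are 16 mm wide; open, the fingers measure 119 mm over their backs; the gripper's body (75 mm by 177 mm) begins 78 mm behind the grasp point.
Start: joints at [1.18, 0.3, 1.521, -0, 1.321, -0.067], TCP at [174.991, 521.409, 205.446] pointing down, gripper open.
Joint ranges: [-3.03, 3.03], [-0.79, 2.21], [0.23, 2.52], [-1.04, 4.18], [0, 3.07], [-2.55, 2.55]. Speed limits (rad/s): [2.22, 2.22, 2.57, 3.14, 3.14, 3.14].

## Interface

Orientations are given as [roll, pitch, yaw] about the fixed x, y, z axes, in that order (R = Rz(yaw) Ry(pitch) Rx(roll)).
In Python, from cell import manip gives the robot as it stands.
- The arm moves only by the tool servo_tool, never from a script. Its argument "commands" is a list of rows, each an object with "dp": the shift along the tool's x, y, z in mm, a list of three; "turn": the turn, a rotation vector about the tool's x, y, z in degrees, a list of three. A call has 1 to 5 rows; each row is the pose to reach, as a shift and turn from the pose measured when the call began, along the tool's axes at that moment; what a row does not reach only later rows make up. A row lasts 1/12 s, in which the tool goes at most 41.7 mm and 7.16 degrees, less where a joint would pass 70% of its speed; a pose out of reach is approached as far as the arm can. A call with a gripper value outside its range is refused whole. "grip" is the gripper command: -1 is fully open, 1 is shut, values between are in proportion, set as the call begins (left out, the last holds). The fingers move at their own pace and stop on an object; "force" is the grip in N (left out, the last holds). Time passes only in rows, so rows that repeat a pose let the fingers close. It gives the time, the measured TCP pose, the force and the opening at its end, in the units of the state.
- manip.read_state(): the state, without advancing time (a new reading comes with each control period).
- manip.camera(name): name is "side" or "top"; returns a dict with "img" (420x560x3 uint8, red, green, blue), "depth" (420x560 float32, mm along the optical axis (not along the pixel's ray), 0 where there is no reading), "K" (3x3 intrinsics, pixels), "k1" (the pictures are not rectified: a ray, as slopes to the right and down, at radius r is drawn at 1 + k1 r^2 times it, then the intrinsics apply), "R" (3x3) and "t" (3): a world point X has camera coordinates R X + t. Camera axes: x right, y down, z forward; pixel columns grow to the right and rows downward; lengths in mm; the calibration is good to about 2 mm. A picture is of the moment at which its call begins.
- manip.sign_off(): hands the job in, once; it reports no verdict.
The state is a dict: "clock": time; "joints": joint angles; "qd": joint speeds; "effort": joint torques, N m; "eef_pos": TCP position; "eef_rot": TCP orientation; "wrist_force": force on the tool from outside, world axes, zero at the start; "moment": the same for the moment, N m; "finger_gap": finger opening in mm.
Only numpy, scipy, OpenCV 4.12 (cv2) and the standard library are available. Lean on these libraries where they do the work, as an engineer would, in place of code of your own. Each camera call takes 0.05 s, during which the arm holds its last target.

## Working session

There is one attempt and no reset: what is moved stays moved. The work goes in short steps, Python scripts to look and compute and a tool call to move; the robot and the scene stay as the last step left them, time stands still between calls to the robot, and variables do not carry over. Pictures are saved under pics/ and viewed, and the job is handed in when it is done.

Besides the shell and the picture viewer there is one more tool, called as name(argument=value, ...) on one line, values as JSON. servo_tool: Moves the arm, as the interface text tells. Its arguments: {"type":"object","properties":{"commands":{"type":"array","items":{"type":"object","properties":{"dp":{"type":"array","items":{"type":"number"}},"turn":{"type":"array","items":{"type":"number"}}}}},"grip":{"type":"number"},"force":{"type":"number"}},"required":["commands"]}

```bash
ls; mkdir -p pics; cat > h.py <<'E'
from cell import manip
import numpy as np, cv2
def snap(n,f):
    c=manip.camera(n); cv2.imwrite('pics/'+f,c['img'][:,:,::-1]); np.savez(''+n+'.npz',**c); return c
E
python3 - <<'E'
from h import *
for n in ('top','side'):
    c=snap(n,n+'0.png'); print(n,c['K'],c['k1'],c['R'],c['t'])
print(manip.read_state())
E
```

```text
pics
top [[521.41941301   0.         277.44390879]
 [  0.         521.41941301 218.65930312]
 [  0.           0.           1.        ]] -0.16380942177060542 [[ 0.02691228 -0.99962722 -0.00459987]
 [-0.99666113 -0.02647701 -0.077237  ]
 [ 0.07708641  0.00666313 -0.99700215]] [  24.79169589  506.47229068 1582.51470739]
side [[503.20638217   0.         278.27753322]
 [  0.         503.20638217 213.0722321 ]
 [  0.           0.           1.        ]] -0.10340811196086587 [[-0.9996786  -0.02045352 -0.01497843]
 [-0.00299691  0.68203086 -0.73131725]
 [ 0.02517376 -0.73103731 -0.68187296]] [ 506.06040112   32.70821724 1234.80618031]
{'clock': 0.1, 'joints': array([ 1.18044545e+00,  3.00400282e-01,  1.52149891e+00, -3.15512999e-05,
        1.32066554e+00, -6.65975773e-02]), 'qd': array([ 0.00163131, -0.00181797, -0.0031493 , -0.00193746,  0.00107559,
       -0.00086171]), 'effort': array([-1.39250194e-03, -5.32635033e+01, -3.53281260e+01,  7.08518852e-02,
        2.34775187e-02, -8.57067880e-05]), 'eef_pos': array([174.89587914, 521.2205856 , 204.95992854]), 'eef_rot': array([-1.57076213e+00,  9.71953681e-04,  1.24705087e+00]), 'wrist_force': array([-0.52244633,  0.56109634, -0.17279   ]), 'moment': array([ 0.01423092,  0.03280799, -0.01634174]), 'finger_gap': 94.15423390519479}
```

View pics/top0.png

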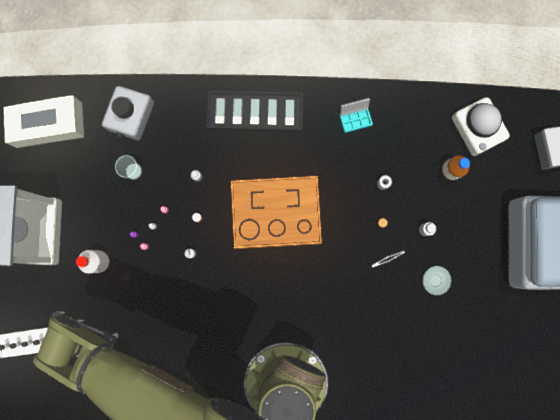

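View pics/side0.png

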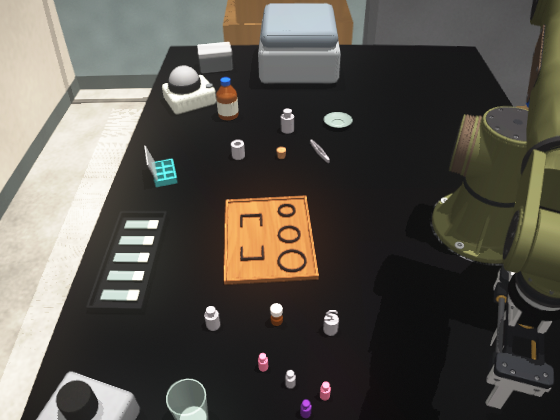

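```bash
python3 - <<'E'
import numpy as np,cv2
t=np.load('top.npz')['img'][:,:,::-1];s=np.load('side.npz')['img'][:,:,::-1]
def cr(i,x,y,w,h,W,H): return cv2.resize(i[y:y+h,x:x+w],(W,H),interpolation=cv2.INTER_CUBIC)
a=cr(t,110,150,120,120,400,400);b=cr(t,360,165,90,120,300,400)
cv2.imwrite('pics/c1.png',np.hstack([a,b]))
a=cr(s,190,290,160,130,480,390);b=cr(s,220,90,110,130,320,390)
cv2.imwrite('pics/c2.png',np.hstack([a,b]))
cv2.imwrite('pics/c3.png',cr(t,225,170,104,84,800,600))
E
```

```text
(no output)
```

View pics/c1.png

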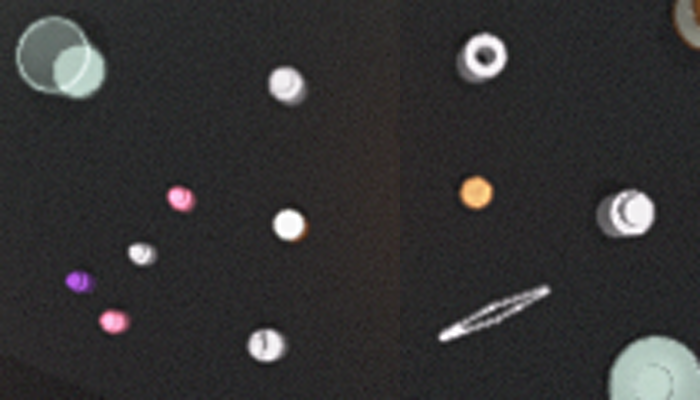

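View pics/c2.png

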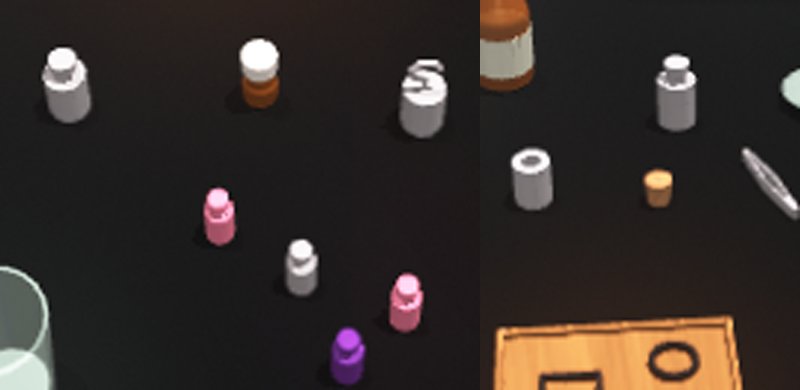

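View pics/c3.png

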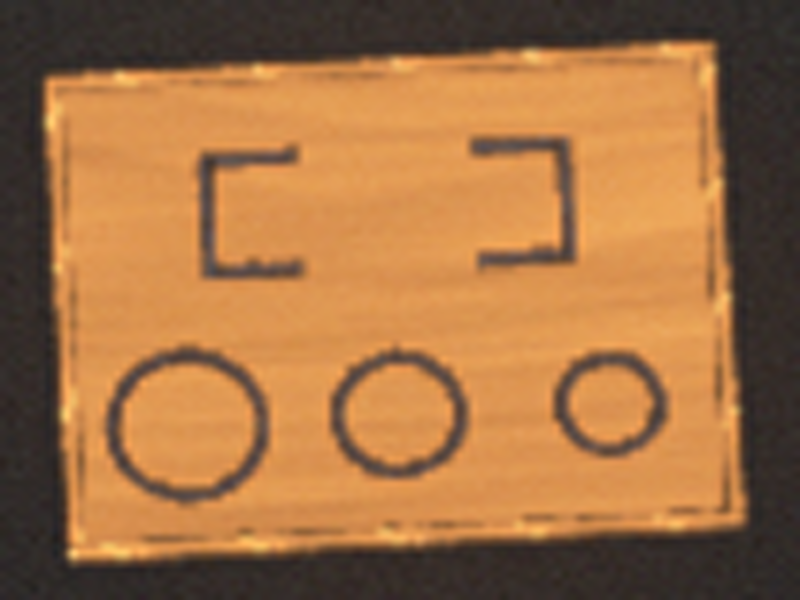

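```bash
cat >> h.py <<'E'
def ray(c,u,v):
    K=c['K'];d=np.stack([(u-K[0,2])/K[0,0],(v-K[1,2])/K[1,1]],-1)
    k=float(c['k1']);p=d.copy()
    for _ in range(15): p=d/(1+k*(p**2).sum(-1,keepdims=True))
    return np.concatenate([p,np.ones_like(p[...,:1])],-1)
def onplane(c,u,v,z):
    r=ray(c,np.asarray(u,float),np.asarray(v,float))@c['R']; o=-c['R'].T@c['t']
    return o+r*((z-o[2])/r[...,2])[...,None]
def cloud(c):
    v,u=np.mgrid[:420,:560]; r=ray(c,u.astype(float),v.astype(float))
    P=(r*c['depth'][...,None]-c['t'])@c['R']; P[c['depth']<=0]=np.nan; return P
E
python3 - <<'E'
from h import *
T={n:dict(np.load(n+'.npz')) for n in('top','side')}
pix={'top':dict(L=(428,229,70),M=(196,175,54),S=(152,226,42),hook=(190,253,67),bush=(385,182,45)),
'side':dict(L=(287,120,70),M=(211,318,54),S=(290,379,42),hook=(331,322,67),bush=(238,150,45))}
for n in T:
  c=T[n];P=cloud(c)
  print(n,'bench z',np.nanmedian(P[300:310,100:140,2]) )
  for k,(u,v,h) in pix[n].items():
    w=14; Q=P[v-w:v+w,u-w:u+w].reshape(-1,3); vv,uu=np.mgrid[v-w:v+w,u-w:u+w]
    g=c['img'][v-w:v+w,u-w:u+w].max(-1).ravel()
    m=(Q[:,2]>h-8)&(Q[:,2]<h+8); m2=(Q[:,2]>6)
    t=Q[m]
    if len(t)==0: print(k,'none',np.nanmax(Q[:,2]));continue
    uv=(uu.ravel()[m].mean(),vv.ravel()[m].mean())
    print(k,len(t),'top mean',t.mean(0).round(1),'ray',onplane(c,uv[0],uv[1],h).round(1),'n>6',m2.sum(),Q[m2].min(0).round(0),Q[m2].max(0).round(0),'mid',((Q[m2].min(0)+Q[m2].max(0))/2).round(1))
# wells by black in tray (top)
for n,box in (('top',(225,172,330,254)),('side',(215,192,325,288))):
  c=T[n];im=c['img'].astype(int);x0,y0,x1,y1=box
  hsv=cv2.cvtColor(c['img'],cv2.COLOR_RGB2HSV)
  m=np.zeros((420,560),np.uint8); m[y0:y1,x0:x1]=(hsv[y0:y1,x0:x1,1]>0)&(im[y0:y1,x0:x1].max(-1)>140)
  cs,_=cv2.findContours(m,cv2.RETR_EXTERNAL,cv2.CHAIN_APPROX_NONE); tr=max(cs,key=cv2.contourArea)
  hull=np.zeros_like(m); cv2.drawContours(hull,[cv2.convexHull(tr)],-1,1,-1); hull=cv2.erode(hull,np.ones((9,9)))
  d=((im.max(-1)<120)&(hull>0)).astype(np.uint8)
  nn,lab,st,ce=cv2.connectedComponentsWithStats(d,connectivity=8)
  for i in range(1,nn):
    if st[i,4]<15: continue
    v,u=np.where(lab==i); p=onplane(c,u,v,16.)[:,:2]
    mid=(p.max(0)+p.min(0))/2
    A=np.c_[2*p,np.ones(len(p))]; s=np.linalg.lstsq(A,(p**2).sum(1),rcond=None)[0]
    print(n,st[i],'mean',p.mean(0).round(1),'mid',mid.round(1),'ext',np.ptp(p,axis=0).round(0),'circ',s[:2].round(1),'r',np.sqrt(s[2]+s[0]**2+s[1]**2).round(1))
# tweezers
for n,box in (('top',(365,245,410,275)),('side',(305,135,334,166))):
  c=T[n];x0,y0,x1,y1=box
  m=(c['img'][y0:y1,x0:x1].max(-1)>75); v,u=np.where(m); p=onplane(c,u+x0,v+y0,10.)[:,:2].astype(np.float32)
  r=cv2.minAreaRect(p);e=np.linalg.eigh(np.cov(p.T))[1][:,1]
  q=(p-p.mean(0))@np.c_[e,[-e[1],e[0]]]
  cen=p.mean(0)+e*(q[:,0].max()+q[:,0].min())/2
  print(n,len(p),r,'axis',e,np.degrees(np.arctan2(e[1],e[0])),'mean',p.mean(0),'cen',cen,'len',np.ptp(q[:,0]))
E
```

```text
top bench z 1.8017254737162287
L 60 top mean [ 485.6 -423.6   71. ] ray [ 485.7 -423.9   70. ] n>6 236 [ 445. -476.    6.] [ 532. -389.   79.] mid [ 488.6 -432.4   42.5]
M 34 top mean [634.  294.8  54.1] ray [634.  294.8  54. ] n>6 151 [595. 255.   6.] [682. 343.  60.] mid [638.9 298.9  32.9]
S 19 top mean [473.6 424.7  42.5] ray [473.7 424.8  42. ] n>6 134 [432. 387.   6.] [518. 475.  49.] mid [474.8 430.9  27.4]
hook 10 top mean [391.4 304.4  66.2] ray [391.4 304.3  67. ] n>6 147 [351. 265.   6.] [437. 352.  72.] mid [394.  308.4  38.9]
bush 88 top mean [ 626.8 -287.1   45. ] ray [ 626.8 -287.1   45. ] n>6 201 [ 589. -337.    6.] [ 675. -251.   54.] mid [ 632.  -294.    30.2]
side bench z 7.657200502749193
L 52 top mean [ 486.7 -421.1   68.6] ray [ 486.7 -418.7   70. ] n>6 266 [ 469. -439.    6.] [ 506. -399.   76.] mid [ 487.8 -418.8   41.4]
M 78 top mean [635.4 296.8  53.4] ray [635.3 297.2  54. ] n>6 285 [621. 281.   6.] [650. 311.  58.] mid [635.5 295.9  31.8]
S 51 top mean [475.1 427.3  41.3] ray [475.1 427.7  42. ] n>6 143 [466. 418.   6.] [494. 437.  46.] mid [480.2 427.5  2
[... 1096 characters left out ...]
24.7
side [240 246  24  15  99] mean [564.5 116.9] mid [565.4 106.5] ext [54. 44.] circ [565.6 103.4] r 26.1
side [277 250  29  22 191] mean [473.6 130. ] mid [474.4 128.5] ext [64. 64.] circ [473.5 128.7] r 30.3
top 166 ((391.8564453125, -305.73876953125), (18.00581169128418, 113.71171569824219), 27.350751876831055) axis [-0.43057012  0.90255713] 115.5037469655397 mean [ 391.07758 -304.6419 ] cen [ 391.64908889 -305.83990745] len 113.78383054186124
side 153 ((393.3028564453125, -303.627197265625), (20.48661231994629, 121.03252410888672), 28.494184494018555) axis [-0.4038176   0.91483952] 113.81705328192302 mean [ 392.37573 -302.02567] cen [ 393.12675616 -303.72709234] len 121.83007767213007
```

Named by top-view pixels:
- **Small weight candidates:** grey (152,226), pink (164,209) and (144,246), purple (134,235). Grey steel is the one.
- **Medium candidates:** knob-topped steel (196,175), white-capped brown bottle (197,217), hooked weight (190,253). (196,175) is the one.
- **Large candidates:** knob-topped (428,229), bushing with hole (385,182). (428,229) is the one.
- **Tweezers and wells:** the tweezers are at (389,259). The wells, left to right, are large, medium and small.

The crops confirm these, and both views agree to within about 4 mm with the given heights and sizes. I'll start with the small weight, turning to yaw 0 so that the tool x, y, z axes lie along world x, down and world y.

servo_tool(commands=[{"dp":[1,15,-63],"turn":[0,14,0]},{"dp":[2,30,-126],"turn":[0,28,0]},{"dp":[3,45,-189],"turn":[0,42,0]},{"dp":[4,60,-252],"turn":[0,57,0]},{"dp":[5,75,-314],"turn":[0,71.5,0]}], grip=-0.06, force=30)

```text
clock: 0.52
eef_pos: [369.5, 458.7, 155.9]
eef_rot: [-1.571, 0.001, 0.616]
wrist_force: [-0.4, 1.4, 0.1]
finger_gap: 64.0
```

servo_tool(commands=[{"dp":[67,26,-87],"turn":[0,35.3,0]},{"dp":[67,26,-87],"turn":[0,35.3,0]},{"dp":[67,26,-87],"turn":[0,35.3,0]},{"dp":[67,26,-87],"turn":[0,35.3,0]},{"dp":[67,26,-87],"turn":[0,35.3,0]}])

```text
clock: 0.93
eef_pos: [475.7, 425.0, 128.4]
eef_rot: [-1.573, 0.002, -0.009]
wrist_force: [-0.3, -0.1, 0.1]
finger_gap: 49.8
```

servo_tool(commands=[{"dp":[0,0,0],"turn":[0,0,0]}])

```text
clock: 1.02
eef_pos: [476.0, 424.7, 127.8]
eef_rot: [-1.574, 0.003, -0.016]
wrist_force: [-0.6, -0.4, -1.0]
finger_gap: 49.8
```

servo_tool(commands=[{"dp":[-2,30,1],"turn":[0,-1,0]},{"dp":[-2,60,1],"turn":[0,-1,0]},{"dp":[-2,85,1],"turn":[0,-1,0]},{"dp":[-2,85,1],"turn":[0,-1,0]},{"dp":[-2,85,1],"turn":[0,-1,0]}])

```text
clock: 1.43
eef_pos: [473.2, 425.3, 42.4]
eef_rot: [-1.575, 0.005, 0.005]
wrist_force: [-0.5, 0.7, 1.1]
finger_gap: 49.7
```

```bash
python3 - <<'E'
from h import *
print(manip.read_state()['eef_pos'],manip.read_state()['eef_rot'])
c=snap('side','s1.png');d=snap('top','t1.png')
f=lambda i,x,y,w:cv2.resize(i[y:y+w,x:x+w,::-1],(400,400),interpolation=2)
cv2.imwrite('pics/x1.png',np.hstack([f(c['img'],230,310,110),f(d['img'],112,186,80)]))
E
```

```text
[473.21884512 425.29988177  42.41039646] [-1.57512539  0.00471968  0.00475446]
```

View pics/x1.png

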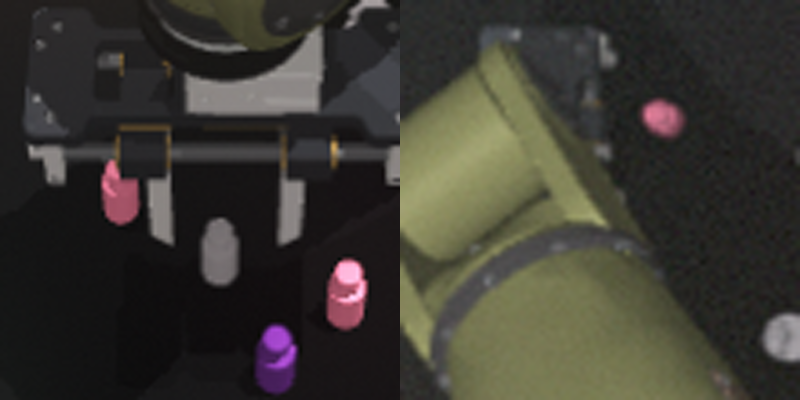

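The side crop shows the grey weight midway between the fingers, with the pink and purple look-alikes clear of them. I'll go down and close.

servo_tool(commands=[{"dp":[1,20,0.5]},{"dp":[1,28,0.5]},{"dp":[1,28,0.5]},{"dp":[1,28,0.5]}])

```text
$.commands[0]: bad value
```

servo_tool(commands=[{"dp":[0,0,0]},{"dp":[0,0,0]},{"dp":[0,0,0]},{"dp":[0,0,0]},{"dp":[0,0,0]}], grip=1, force=25)

```text
$.commands[0]: bad value
```

servo_tool(commands=[{"dp":[0,0,0]},{"dp":[0,0,0]},{"dp":[0,0,0]}])

```text
$.commands[0]: bad value
```

Turn is required in every row.

servo_tool(commands=[{"dp":[1,20,0.5],"turn":[0,0,0]},{"dp":[1,28,0.5],"turn":[0,0,0]},{"dp":[1,28,0.5],"turn":[0,0,0]},{"dp":[1,28,0.5],"turn":[0,0,0]}])

```text
clock: 1.87
eef_pos: [475.4, 426.7, 17.6]
eef_rot: [-1.572, 0.001, 0.004]
wrist_force: [-1.3, 0.5, 0.2]
finger_gap: 49.9
```

servo_tool(commands=[{"dp":[0,0,0],"turn":[0,0,0]},{"dp":[0,0,0],"turn":[0,0,0]},{"dp":[0,0,0],"turn":[0,0,0]},{"dp":[0,0,0],"turn":[0,0,0]},{"dp":[0,0,0],"turn":[0,0,0]}], grip=1, force=25)

```text
clock: 2.28
eef_pos: [475.5, 426.8, 17.8]
eef_rot: [-1.572, 0.001, 0.004]
wrist_force: [0.6, -0.4, 0.6]
finger_gap: 20.3
```

servo_tool(commands=[{"dp":[0,0,0],"turn":[0,0,0]},{"dp":[0,0,0],"turn":[0,0,0]},{"dp":[0,0,0],"turn":[0,0,0]}])

```text
clock: 2.53
eef_pos: [475.5, 426.8, 17.8]
eef_rot: [-1.572, 0.001, 0.004]
wrist_force: [0.6, 0.2, 0.4]
finger_gap: 18.1
```

servo_tool(commands=[{"dp":[0,-35,0],"turn":[0,0,0]},{"dp":[0,-70,0],"turn":[0,0,0]},{"dp":[0,-105,0],"turn":[0,0,0]},{"dp":[2,-105,-30],"turn":[0,0,0]},{"dp":[3,-105,-65],"turn":[0,0,0]}])

```text
clock: 2.95
eef_pos: [479.2, 362.9, 125.0]
eef_rot: [-1.57, -0.003, 0.007]
wrist_force: [0.5, 0.4, -0.6]
finger_gap: 18.1
```

servo_tool(commands=[{"dp":[1,0,-40],"turn":[0,0,0]},{"dp":[2,0,-80],"turn":[0,0,0]},{"dp":[3,0,-120],"turn":[0,0,0]},{"dp":[4,0,-160],"turn":[0,0,0]},{"dp":[5,0,-200],"turn":[0,0,0]}])

```text
clock: 3.37
eef_pos: [485.1, 161.1, 124.8]
eef_rot: [-1.57, -0.003, 0.007]
wrist_force: [1.2, -0.3, -0.2]
finger_gap: 18.1
```

servo_tool(commands=[{"dp":[1,0,-40],"turn":[0,0,0]},{"dp":[2,0,-80],"turn":[0,0,0]},{"dp":[3,0,-120],"turn":[0,0,0]},{"dp":[4,0,-150],"turn":[0,0,0]},{"dp":[4,0,-170],"turn":[0,0,0]}])

```text
clock: 3.78
eef_pos: [490.1, -11.6, 124.8]
eef_rot: [-1.57, -0.003, 0.005]
wrist_force: [0.2, -0.3, 0.1]
finger_gap: 18.1
```

servo_tool(commands=[{"dp":[-4,20,-25],"turn":[0,0.3,0]},{"dp":[-4,50,-30],"turn":[0,0.3,0]},{"dp":[-4,65,-30],"turn":[0,0.3,0]},{"dp":[-4,65,-30],"turn":[0,0.3,0]},{"dp":[-4,65,-30],"turn":[0,0.3,0]}])

```text
clock: 4.2
eef_pos: [486.3, -41.5, 59.8]
eef_rot: [-1.57, -0.002, -0.0]
wrist_force: [0.2, -0.3, -0.5]
finger_gap: 18.2
```

```bash
python3 - <<'E'
from h import *
print(manip.read_state()['eef_pos'],manip.read_state()['eef_rot'])
c=snap('side','s2.png')
cv2.imwrite('pics/x2.png',cv2.resize(c['img'][140:260,220:340,::-1],(600,600),interpolation=2))
E
```

```text
[486.30737492 -41.51056335  59.78340472] [-1.56954126e+00 -2.28838895e-03 -4.43799148e-04]
```

View pics/x2.png

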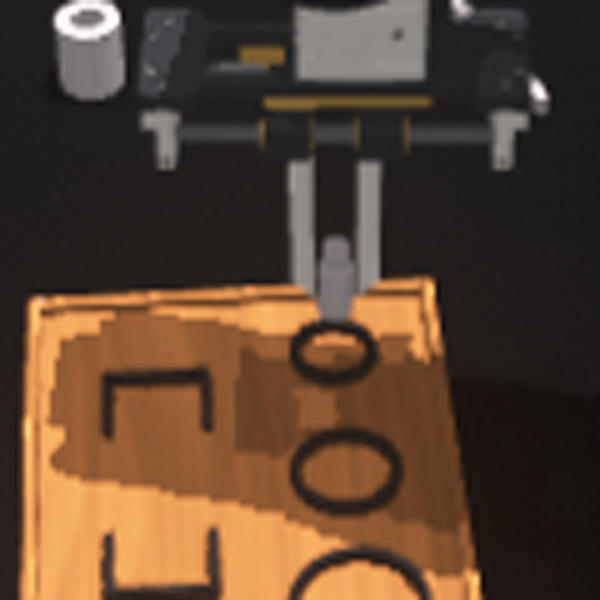

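Side view: the weight hangs upright at about (287,198), in line with the narrowest ring at (287,210). Next I lower, release and rise.

servo_tool(commands=[{"dp":[0,15,0],"turn":[0,0,0]},{"dp":[0,28,0],"turn":[0,0,0]},{"dp":[0,33,0],"turn":[0,0,0]},{"dp":[0,33.5,0],"turn":[0,0,0]},{"dp":[0,33.5,0],"turn":[0,0,0]}])

```text
clock: 4.67
eef_pos: [487.6, -41.2, 28.0]
eef_rot: [-1.57, -0.005, 0.0]
wrist_force: [0.1, -0.6, -0.4]
finger_gap: 17.9
```

servo_tool(commands=[{"dp":[0,0,0],"turn":[0,0,0]},{"dp":[0,0,0],"turn":[0,0,0]},{"dp":[0,0,0],"turn":[0,0,0]}], grip=0.1)

```text
clock: 4.92
eef_pos: [488.0, -41.3, 28.7]
eef_rot: [-1.57, -0.006, 0.0]
wrist_force: [0.0, 0.9, 0.1]
finger_gap: 34.3
```

servo_tool(commands=[{"dp":[0,-20,0],"turn":[0,0,0]},{"dp":[0,-55,0],"turn":[0,0,0]},{"dp":[0,-90,0],"turn":[0,0,0]},{"dp":[13,-100,30],"turn":[0,0,0]},{"dp":[28,-100,65],"turn":[0,0,0]}], grip=-0.25)

```text
clock: 5.33
eef_pos: [516.9, 23.2, 133.0]
eef_rot: [-1.571, -0.013, -0.003]
wrist_force: [0.1, 0.0, 0.1]
finger_gap: 58.6
```

servo_tool(commands=[{"dp":[16,0,36],"turn":[0,0,0]},{"dp":[32,0,73],"turn":[0,0,0]},{"dp":[48,0,110],"turn":[0,0,0]},{"dp":[64,0,147],"turn":[0,0,0]},{"dp":[80,0,184],"turn":[0,0,0]}])

```text
clock: 5.75
eef_pos: [597.9, 209.0, 134.5]
eef_rot: [-1.57, -0.013, -0.003]
wrist_force: [0.2, -0.1, -0.3]
finger_gap: 58.7
```

```bash
python3 - <<'E'
from h import *
c=snap('side','s3.png');d=snap('top','t3.png')
cv2.imwrite('pics/x3.png',np.hstack([cv2.resize(c['img'][180:300,210:330,::-1],(400,400),interpolation=2),cv2.resize(d['img'][165:265,225:325,::-1],(400,400),interpolation=2)]))
P=cloud(d)[205:245,285:325].reshape(-1,3);m=(P[:,2]>44)&(P[:,2]<56);print(m.sum(),P[m].mean(0))
P=cloud(c)[190:230,265:310].reshape(-1,3);m=(P[:,2]>44)&(P[:,2]<56);print(m.sum(),P[m].mean(0))
E
```

```text
16 [486.60237214 -41.21673055  50.03335664]
21 [487.09748867 -39.31125838  49.55596699]
```

View pics/x3.png

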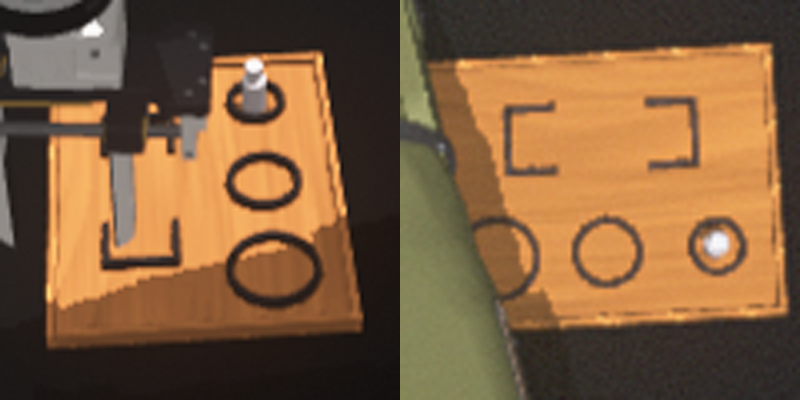

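Both views show the small weight upright and centred in the narrowest ring, its knob about 2 mm from the centre. Now the medium weight.

servo_tool(commands=[{"dp":[15,0,35],"turn":[0,0,0.7]},{"dp":[30,0,70],"turn":[0,0,0.7]},{"dp":[36,25,86],"turn":[0,0,0.7]},{"dp":[36,60,86.5],"turn":[0,0,0.7]},{"dp":[36,65,86.5],"turn":[0,0,0.7]}])

```text
clock: 6.27
eef_pos: [632.4, 297.6, 63.0]
eef_rot: [-1.573, 0.007, 0.002]
wrist_force: [-0.4, -0.9, -1.7]
finger_gap: 59.2
```

```bash
python3 - <<'E'
from h import *
print(manip.read_state()['eef_pos'],manip.read_state()['eef_rot'])
c=snap('side','s4.png')
cv2.imwrite('pics/x4.png',cv2.resize(c['img'][240:360,150:270,::-1],(500,500),interpolation=2))
E
```

```text
[632.38022494 297.59069744  62.9949868 ] [-1.57306357  0.00692758  0.00223572]
```

View pics/x4.png

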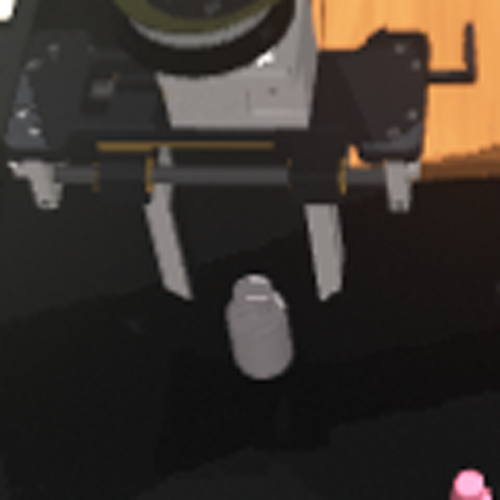

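Side view: the medium weight, at about (212,320), sits between the fingertips. I'll lower to z≈15 and close.

servo_tool(commands=[{"dp":[2,20,-1.5],"turn":[0,0,-0.4]},{"dp":[2,40,-1.5],"turn":[0,0,-0.4]},{"dp":[2,49,-1.5],"turn":[0,0,-0.4]},{"dp":[2,49,-1.5],"turn":[0,0,-0.4]},{"dp":[2,49,-1.5],"turn":[0,0,-0.4]}])

```text
clock: 6.73
eef_pos: [635.1, 295.1, 17.6]
eef_rot: [-1.572, -0.002, 0.001]
wrist_force: [0.9, -0.0, 0.6]
finger_gap: 58.9
```

servo_tool(commands=[{"dp":[0,0,0],"turn":[0,0,0]},{"dp":[0,0,0],"turn":[0,0,0]},{"dp":[0,0,0],"turn":[0,0,0]},{"dp":[0,0,0],"turn":[0,0,0]},{"dp":[0,0,0],"turn":[0,0,0]}], grip=1, force=30)

```text
clock: 7.15
eef_pos: [635.4, 295.2, 18.1]
eef_rot: [-1.572, -0.003, 0.001]
wrist_force: [1.5, -0.8, 1.6]
finger_gap: 28.9
```

servo_tool(commands=[{"dp":[0,0,0],"turn":[0,0,0]},{"dp":[0,0,0],"turn":[0,0,0]},{"dp":[0,0,0],"turn":[0,0,0]}])

```text
clock: 7.4
eef_pos: [635.3, 295.2, 18.1]
eef_rot: [-1.572, -0.003, 0.001]
wrist_force: [-0.4, 0.2, -0.5]
finger_gap: 28.2
```

servo_tool(commands=[{"dp":[0,-30,0],"turn":[0,0,0]},{"dp":[0,-65,0],"turn":[0,0,0]},{"dp":[0,-100,0],"turn":[0,0,0]},{"dp":[-15,-105,-25],"turn":[0,0,0]},{"dp":[-33,-105,-53],"turn":[0,0,0]}])

```text
clock: 7.82
eef_pos: [602.8, 243.0, 125.7]
eef_rot: [-1.57, -0.007, 0.002]
wrist_force: [1.1, -0.2, -1.9]
finger_gap: 28.2
```

servo_tool(commands=[{"dp":[-21,0,-34],"turn":[0,0,0]},{"dp":[-42,0,-68],"turn":[0,0,0]},{"dp":[-63,0,-102],"turn":[0,0,0]},{"dp":[-84,0,-136],"turn":[0,0,0]},{"dp":[-104,0,-168],"turn":[0,0,0]}])

```text
clock: 8.23
eef_pos: [497.7, 73.4, 124.7]
eef_rot: [-1.57, -0.007, 0.003]
wrist_force: [1.0, -0.3, -1.1]
finger_gap: 28.0
```

servo_tool(commands=[{"dp":[-14,10,-24],"turn":[0,0,0.3]},{"dp":[-18,40,-31],"turn":[0,0,0.3]},{"dp":[-18,63,-31],"turn":[0,0,0.3]},{"dp":[-18,63,-31],"turn":[0,0,0.3]},{"dp":[-18,63,-31],"turn":[0,0,0.3]}])

```text
clock: 8.65
eef_pos: [479.9, 42.3, 61.5]
eef_rot: [-1.57, -0.0, 0.003]
wrist_force: [1.4, -0.1, -1.1]
finger_gap: 28.0
```

```bash
python3 - <<'E'
from h import *
print(manip.read_state()['eef_pos'],manip.read_state()['eef_rot'])
c=snap('side','s5.png')
cv2.imwrite('pics/x5.png',cv2.resize(c['img'][140:280,210:350,::-1],(560,560),interpolation=2))
E
```

```text
[479.9257679   42.34659107  61.49840011] [-1.57045101e+00 -1.30689976e-04  2.55563854e-03]
```

View pics/x5.png

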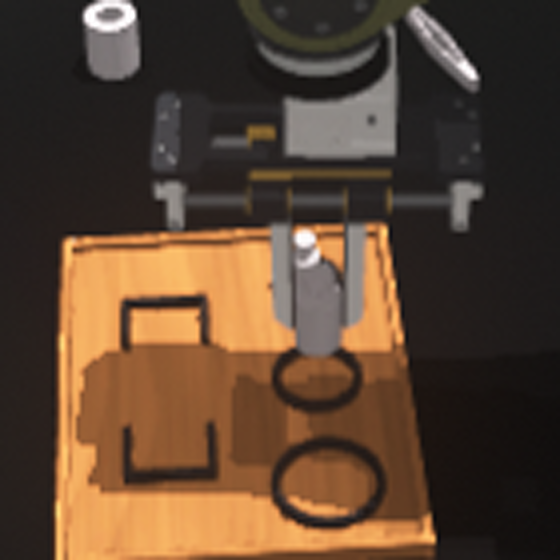

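The medium weight is upright above the middle ring, at about (289,228). Lowering.

servo_tool(commands=[{"dp":[-0.5,15,0],"turn":[0,0,0]},{"dp":[-0.5,28,0],"turn":[0,0,0]},{"dp":[-0.5,35,0],"turn":[0,0,0]},{"dp":[-0.5,36,0],"turn":[0,0,0]},{"dp":[-0.5,36,0],"turn":[0,0,0]}])

```text
clock: 9.12
eef_pos: [480.7, 42.8, 27.1]
eef_rot: [-1.57, -0.003, 0.003]
wrist_force: [-0.4, 0.7, -1.5]
finger_gap: 27.9
```

servo_tool(commands=[{"dp":[0,1,0],"turn":[0,0,0]},{"dp":[0,1,0],"turn":[0,0,0]}])

```text
clock: 9.28
eef_pos: [481.3, 42.9, 27.0]
eef_rot: [-1.57, -0.004, 0.004]
wrist_force: [0.5, -0.5, -2.0]
finger_gap: 27.8
```

servo_tool(commands=[{"dp":[0,0,0],"turn":[0,0,0]},{"dp":[0,0,0],"turn":[0,0,0]},{"dp":[0,0,0],"turn":[0,0,0]}], grip=0)

```text
clock: 9.53
eef_pos: [481.6, 42.9, 27.4]
eef_rot: [-1.57, -0.005, 0.004]
wrist_force: [-0.2, -0.6, 0.6]
finger_gap: 44.7
```

servo_tool(commands=[{"dp":[0,-20,0],"turn":[0,0,0]},{"dp":[0,-60,0],"turn":[0,0,0]},{"dp":[0,-95,0],"turn":[0,0,0]},{"dp":[0,-105,-25],"turn":[0,0,0]},{"dp":[0,-105,-65],"turn":[0,0,0]}], grip=-0.5)

```text
clock: 9.95
eef_pos: [482.7, -21.1, 135.9]
eef_rot: [-1.571, -0.011, 0.007]
wrist_force: [1.5, -1.0, -0.4]
finger_gap: 70.0
```

servo_tool(commands=[{"dp":[1,0,-40],"turn":[0,0,0]},{"dp":[2,0,-80],"turn":[0,0,0]},{"dp":[3,0,-120],"turn":[0,0,0]},{"dp":[4,0,-160],"turn":[0,0,0]},{"dp":[5,0,-200],"turn":[0,0,0]}])

```text
clock: 10.37
eef_pos: [488.9, -223.2, 136.3]
eef_rot: [-1.571, -0.011, 0.007]
wrist_force: [0.7, -0.2, 0.4]
finger_gap: 70.6
```

servo_tool(commands=[{"dp":[0,0,-40],"turn":[0,0,0]},{"dp":[0,0,-80],"turn":[0,0,0]},{"dp":[0,0,-120],"turn":[0,0,0]},{"dp":[0,0,-160],"turn":[0,0,0]},{"dp":[0,0,-190],"turn":[0,0,0]}])

```text
clock: 10.78
eef_pos: [489.5, -416.2, 136.3]
eef_rot: [-1.571, -0.012, 0.006]
wrist_force: [0.7, 0.6, -0.0]
finger_gap: 70.5
```

```bash
python3 - <<'E'
from h import *
print(manip.read_state()['eef_pos'],manip.read_state()['eef_rot'])
c=snap('side','s6.png');d=snap('top','t6.png')
cv2.imwrite('pics/x6.png',np.hstack([cv2.resize(c['img'][180:300,210:330,::-1],(400,400),interpolation=2),cv2.resize(d['img'][165:265,225:325,::-1],(400,400),interpolation=2)]))
cv2.imwrite('pics/x6b.png',cv2.resize(c['img'][60:200,220:360,::-1],(560,560),interpolation=2))
P=cloud(d)[205:245,255:290].reshape(-1,3);m=(P[:,2]>56)&(P[:,2]<67);print(m.sum(),P[m].mean(0))
P=cloud(c)[200:250,265:315].reshape(-1,3);m=(P[:,2]>56)&(P[:,2]<67);print(m.sum(),P[m].mean(0))
E
```

```text
[ 489.52830611 -416.15210101  136.28895224] [-1.57135034 -0.01155895  0.00591754]
26 [478.78107428  43.0938753   62.77854471]
45 [480.27395242  45.78860444  61.43528964]
```

View pics/x6.png

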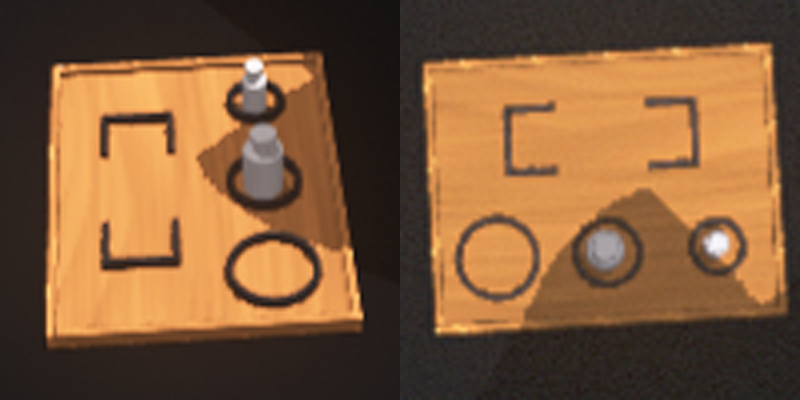

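View pics/x6b.png

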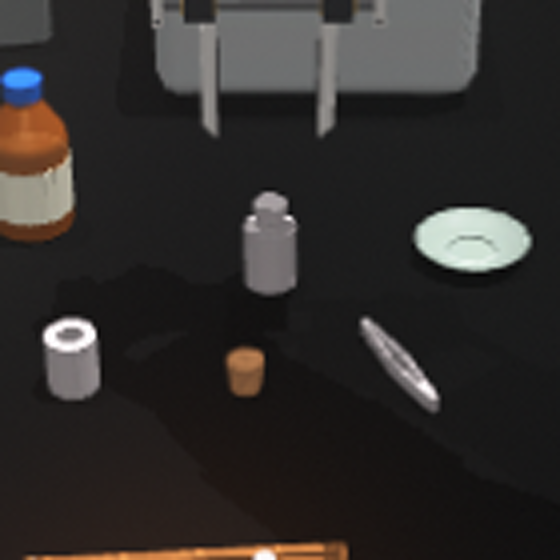

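The medium weight is upright in the middle ring, within about 2 mm of centre in both views. The large weight is under the open fingers at side (287,120). Descending.

servo_tool(commands=[{"dp":[-3,15,-6],"turn":[0,0.3,0.6]},{"dp":[-3,35,-6],"turn":[0,0.3,0.6]},{"dp":[-3,50,-6],"turn":[0,0.3,0.6]},{"dp":[-3,50,-6],"turn":[0,0.3,0.6]},{"dp":[-3,50,-6],"turn":[0,0.3,0.6]}])

```text
clock: 11.3
eef_pos: [486.7, -422.4, 85.6]
eef_rot: [-1.57, 0.0, -0.001]
wrist_force: [0.2, -0.2, -0.2]
finger_gap: 70.4
```

servo_tool(commands=[{"dp":[0,25,0],"turn":[0,0,0]},{"dp":[0,50,0],"turn":[0,0,0]},{"dp":[0,66,0],"turn":[0,0,0]},{"dp":[0,69,0],"turn":[0,0,0]},{"dp":[0,69,0],"turn":[0,0,0]}])

```text
clock: 11.72
eef_pos: [486.9, -422.2, 17.1]
eef_rot: [-1.57, 0.0, -0.001]
wrist_force: [-0.2, -0.0, 0.5]
finger_gap: 70.5
```

servo_tool(commands=[{"dp":[0,0,0],"turn":[0,0,0]},{"dp":[0,0,0],"turn":[0,0,0]},{"dp":[0,0,0],"turn":[0,0,0]},{"dp":[0,0,0],"turn":[0,0,0]},{"dp":[0,0,0],"turn":[0,0,0]}], grip=1, force=45)

```text
clock: 12.13
eef_pos: [487.3, -422.4, 17.9]
eef_rot: [-1.571, -0.001, -0.001]
wrist_force: [5.6, -0.7, 4.3]
finger_gap: 40.5
```

servo_tool(commands=[{"dp":[0,0,0],"turn":[0,0,0]},{"dp":[0,0,0],"turn":[0,0,0]},{"dp":[0,0,0],"turn":[0,0,0]}])

```text
clock: 12.38
eef_pos: [487.3, -422.4, 17.9]
eef_rot: [-1.571, -0.001, -0.001]
wrist_force: [1.0, 0.2, 0.5]
finger_gap: 39.0
```

servo_tool(commands=[{"dp":[0,-25,0],"turn":[0,0,0]},{"dp":[0,-55,0],"turn":[0,0,0]},{"dp":[0,-90,0],"turn":[0,0,0]},{"dp":[-1,-120,20],"turn":[0,0,0]},{"dp":[-2,-125,50],"turn":[0,0,0]}])

```text
clock: 12.8
eef_pos: [486.0, -374.4, 147.9]
eef_rot: [-1.576, -0.006, -0.003]
wrist_force: [1.1, -0.1, -4.1]
finger_gap: 39.4
```

servo_tool(commands=[{"dp":[-1,0,38],"turn":[0,0,0]},{"dp":[-2,0,76],"turn":[0,0,0]},{"dp":[-3,0,114],"turn":[0,0,0]},{"dp":[-4,0,152],"turn":[0,0,0]},{"dp":[-5,0,190],"turn":[0,0,0]}])

```text
clock: 13.22
eef_pos: [480.7, -182.6, 146.4]
eef_rot: [-1.576, -0.005, -0.004]
wrist_force: [0.6, -0.3, -5.1]
finger_gap: 39.2
```

servo_tool(commands=[{"dp":[-1,0,38],"turn":[0,0,0]},{"dp":[-2,0,76],"turn":[0,0,0]},{"dp":[-3,0,114],"turn":[0,0,0]},{"dp":[-4,0,152],"turn":[0,0,0]},{"dp":[-5,0,190],"turn":[0,0,0]}])

```text
clock: 13.63
eef_pos: [475.6, 9.1, 145.2]
eef_rot: [-1.576, -0.004, -0.004]
wrist_force: [-0.1, -0.9, -4.4]
finger_gap: 39.4
```

servo_tool(commands=[{"dp":[-1,0,38],"turn":[0.3,0,0.2]},{"dp":[-2,0,76],"turn":[0.3,0,0.2]},{"dp":[-3,0,108],"turn":[0.3,-0.2,0.2]},{"dp":[-3.5,15,117],"turn":[0.3,-0.2,0.2]},{"dp":[-3.5,40,117],"turn":[0.3,-0.2,0.2]}])

```text
clock: 14.05
eef_pos: [473.3, 128.5, 105.7]
eef_rot: [-1.569, -0.004, 0.003]
wrist_force: [0.5, -0.2, -4.4]
finger_gap: 39.5
```

servo_tool(commands=[{"dp":[0,10,0],"turn":[0,0,0]},{"dp":[0,30,0],"turn":[0,0,0]},{"dp":[0,35,0],"turn":[0,0,0]},{"dp":[0,35,0],"turn":[0,0,0]}])

```text
clock: 14.38
eef_pos: [472.7, 128.1, 69.7]
eef_rot: [-1.57, -0.001, 0.002]
wrist_force: [0.1, 0.5, -4.6]
finger_gap: 39.3
```

```bash
python3 - <<'E'
from h import *
print(manip.read_state()['eef_pos'],manip.read_state()['eef_rot'])
c=snap('side','s7.png')
cv2.imwrite('pics/x7.png',cv2.resize(c['img'][150:290,210:350,::-1],(560,560),interpolation=2))
E
```

```text
[472.67791452 128.1177316   69.67339053] [-1.57012741e+00 -1.08386540e-03  2.30695271e-03]
```

View pics/x7.png

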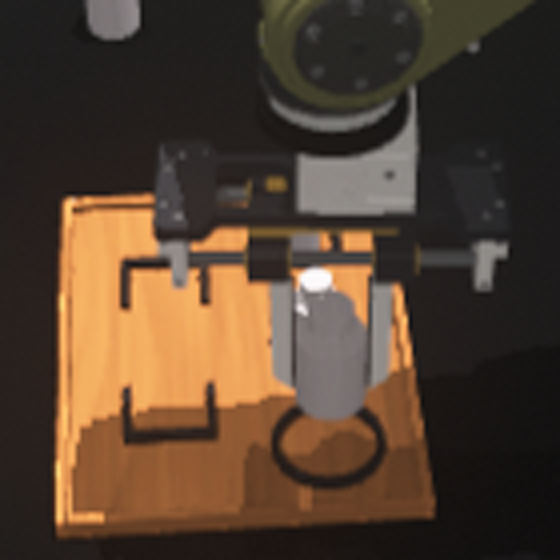

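The large weight is upright above the widest ring, at about (292,260). Its floor contact should come at z≈25.9, so I'll lower, adjusting y by −1.

servo_tool(commands=[{"dp":[-0.5,15,-1],"turn":[0,0,0]},{"dp":[-0.5,30,-1],"turn":[0,0,0]},{"dp":[-0.5,40,-1],"turn":[0,0,0]},{"dp":[-0.5,43,-1],"turn":[0,0,0]},{"dp":[-0.5,43.5,-1],"turn":[0,0,0]}])

```text
clock: 14.85
eef_pos: [473.1, 127.2, 27.5]
eef_rot: [-1.57, -0.003, 0.002]
wrist_force: [-0.9, -0.8, -4.3]
finger_gap: 39.4
```

servo_tool(commands=[{"dp":[0,0.5,0],"turn":[0,0,0]},{"dp":[0,0.5,0],"turn":[0,0,0]}])

```text
clock: 15.02
eef_pos: [473.6, 127.3, 27.8]
eef_rot: [-1.57, -0.004, 0.002]
wrist_force: [-0.6, -0.8, -4.0]
finger_gap: 39.3
```

servo_tool(commands=[{"dp":[0,0,0],"turn":[0,0,0]},{"dp":[0,0,0],"turn":[0,0,0]},{"dp":[0,0,0],"turn":[0,0,0]}], grip=-0.3)

```text
clock: 15.27
eef_pos: [474.2, 127.4, 28.5]
eef_rot: [-1.569, -0.005, 0.002]
wrist_force: [-0.6, -0.0, 0.2]
finger_gap: 55.9
```

servo_tool(commands=[{"dp":[0,-20,0],"turn":[0,0,0]},{"dp":[0,-60,0],"turn":[0,0,0]},{"dp":[0,-100,0],"turn":[0,0,0]},{"dp":[-3,-115,-25],"turn":[0,0,0]},{"dp":[-10,-115,-65],"turn":[0,0,0]}])

```text
clock: 15.68
eef_pos: [465.8, 63.3, 147.8]
eef_rot: [-1.569, -0.013, 0.005]
wrist_force: [1.1, -0.5, -0.4]
finger_gap: 61.2
```

servo_tool(commands=[{"dp":[-7,0,-38],"turn":[0,-5,0]},{"dp":[-14,0,-76],"turn":[0,-10,0]},{"dp":[-21,0,-114],"turn":[0,-15,0]},{"dp":[-29,0,-152],"turn":[0,-20,0]},{"dp":[-36,0,-190],"turn":[0,-24.7,0]}])

```text
clock: 16.1
eef_pos: [430.2, -128.6, 147.5]
eef_rot: [-1.575, -0.014, 0.441]
wrist_force: [0.1, -0.6, 0.3]
finger_gap: 61.1
```

```bash
python3 - <<'E'
from h import *
s=manip.read_state();print(s['eef_pos'],s['eef_rot'])
c=snap('side','s8.png');d=snap('top','t8.png')
cv2.imwrite('pics/x8.png',np.hstack([cv2.resize(c['img'][180:300,210:330,::-1],(400,400),interpolation=2),cv2.resize(d['img'][165:265,225:325,::-1],(400,400),interpolation=2)]))
for X,y0,x0,w in((d,205,232,30),(c,220,265,60)):
  P=cloud(X)[y0:y0+w,x0:x0+w].reshape(-1,3);m=(P[:,2]>72)&(P[:,2]<84);print(m.sum(),P[m].mean(0))
from scipy.spatial.transform import Rotation as Ro
R=Ro.from_euler('xyz',s['eef_rot']);Rt=Ro.from_euler('xyz',[-np.pi/2,0,np.radians(24.7)])
print(R.inv().apply(np.array([392.4,-304.8,80])-s['eef_pos']),np.degrees((R.inv()*Rt).as_rotvec()))
E
```

```text
[ 430.19397592 -128.63873651  147.54050957] [-1.5753694  -0.01397092  0.44119125]
60 [471.6387397  124.29564408  77.9673957 ]
97 [472.66462876 127.99851279  77.41823051]
[-110.33170289   66.65952718 -142.85068629] [0.25797072 0.57655604 0.80178882]
```

View pics/x8.png

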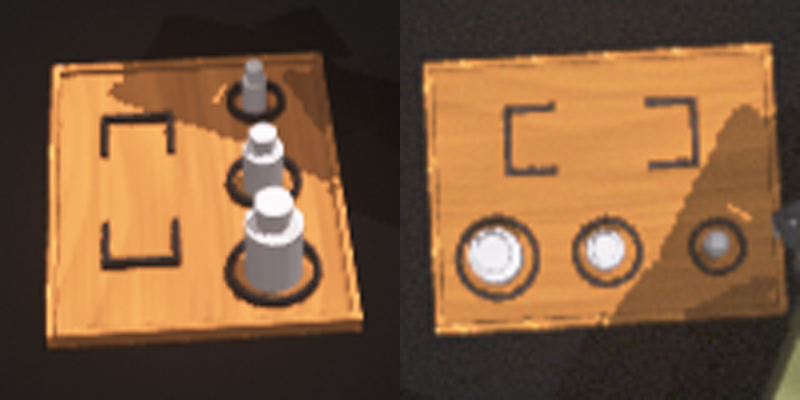

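All three weights stand upright in their own rings, the large one about 1 mm from centre. Now the tweezers.

servo_tool(commands=[{"dp":[-25,5,-32],"turn":[0.3,0.6,0.8]},{"dp":[-50,15,-64],"turn":[0.3,0.6,0.8]},{"dp":[-75,30,-97],"turn":[0.3,0.6,0.8]},{"dp":[-100,50,-130],"turn":[0.3,0.6,0.8]},{"dp":[-110,66,-143],"turn":[0.3,0.6,0.8]}], grip=0.2)

```text
clock: 16.62
eef_pos: [391.6, -309.7, 80.8]
eef_rot: [-1.573, -0.0, 0.425]
wrist_force: [-0.1, -0.3, -0.2]
finger_gap: 37.7
```

servo_tool(commands=[{"dp":[0,10,0],"turn":[0,0,0]},{"dp":[0,20,0],"turn":[0,0,0]},{"dp":[0,20,0],"turn":[0,0,0]}])

```text
clock: 16.87
eef_pos: [391.4, -308.5, 59.3]
eef_rot: [-1.57, 0.0, 0.424]
wrist_force: [-0.3, 0.1, -1.2]
finger_gap: 37.7
```

```bash
python3 - <<'E'
from h import *
s=manip.read_state();print(s['eef_pos'],s['eef_rot'])
c=snap('side','s9.png')
cv2.imwrite('pics/x9.png',cv2.resize(c['img'][80:190,260:370,::-1],(550,550),interpolation=2))
from scipy.spatial.transform import Rotation as Ro
R=Ro.from_euler('xyz',s['eef_rot']);Rt=Ro.from_euler('xyz',[-np.pi/2,0,np.radians(24.7)])
print(R.inv().apply(np.array([392.4,-304.8,3])-s['eef_pos']),np.degrees((R.inv()*Rt).as_rotvec()))
E
```

```text
[ 391.35895345 -308.45169216   59.34510995] [-1.57041969e+00  4.46484918e-04  4.24217277e-01]
[ 2.47699053 56.34509769  2.87828645] [-0.02166759 -0.39414526 -0.02550738]
```

View pics/x9.png

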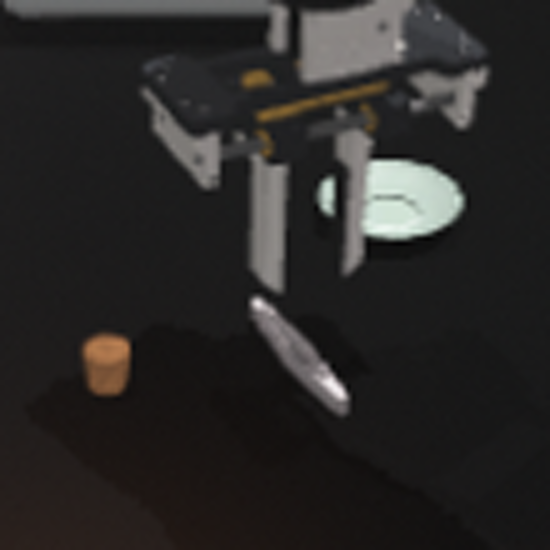

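Side view: the tweezers' middle, at about (320,150), lies between the fingertips. Going down and closing across the middle.

servo_tool(commands=[{"dp":[2.5,20,3],"turn":[0,-0.4,0]},{"dp":[2.5,40,3],"turn":[0,-0.4,0]},{"dp":[2.5,52,3],"turn":[0,-0.4,0]},{"dp":[2.5,55,3],"turn":[0,-0.4,0]},{"dp":[2.5,55,3],"turn":[0,-0.4,0]}])

```text
clock: 17.33
eef_pos: [393.5, -304.0, 6.0]
eef_rot: [-1.572, -0.0, 0.433]
wrist_force: [-0.1, 0.0, -0.0]
finger_gap: 37.9
```

servo_tool(commands=[{"dp":[0,0,0],"turn":[0,0,0]},{"dp":[0,0,0],"turn":[0,0,0]},{"dp":[0,0,0],"turn":[0,0,0]},{"dp":[0,0,0],"turn":[0,0,0]},{"dp":[0,0,0],"turn":[0,0,0]}], grip=1, force=20)

```text
clock: 17.75
eef_pos: [393.8, -304.2, 6.6]
eef_rot: [-1.572, -0.001, 0.433]
wrist_force: [-0.1, 0.8, 5.4]
finger_gap: 12.8
```

servo_tool(commands=[{"dp":[0,0,0],"turn":[0,0,0]},{"dp":[0,0,0],"turn":[0,0,0]}])

```text
clock: 17.92
eef_pos: [393.8, -304.3, 6.8]
eef_rot: [-1.573, -0.001, 0.433]
wrist_force: [-0.1, 0.5, -0.1]
finger_gap: 13.2
```

servo_tool(commands=[{"dp":[0,-15,0],"turn":[0,0,0]},{"dp":[0,-40,0],"turn":[0,0,0]},{"dp":[0,-70,0],"turn":[0,0,0]},{"dp":[0,-100,0],"turn":[0,0,0]},{"dp":[0,-120,0],"turn":[0,0,0]}])

```text
clock: 18.33
eef_pos: [393.9, -304.4, 129.4]
eef_rot: [-1.575, -0.001, 0.433]
wrist_force: [0.1, 0.2, 0.1]
finger_gap: 13.0
```

```bash
python3 - <<'E'
from h import *
s=manip.read_state();print(s['eef_pos'],s['eef_rot'],s['finger_gap'])
c=snap('side','s10.png')
cv2.imwrite('pics/x10.png',cv2.resize(c['img'][40:190,230:380,::-1],(550,550),interpolation=2))
from scipy.spatial.transform import Rotation as Ro
R=Ro.from_euler('xyz',s['eef_rot']);Rt=Ro.from_euler('xyz',[-np.pi/2,0,np.radians(4.7)])
print(R.inv().apply(np.array([569,49.7,127])-s['eef_pos']),np.degrees((R.inv()*Rt).as_rotvec()))
E
```

```text
[ 393.93667147 -304.43735941  129.36451074] [-1.57473158e+00 -1.44747974e-03  4.33121725e-01] 12.988201734974746
[307.52791365   1.83384567 247.97025743] [ 0.20859355 20.11585406  0.12166153]
```

View pics/x10.png

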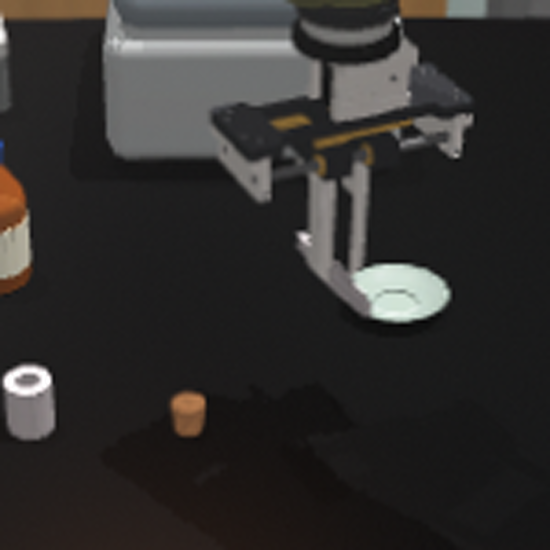

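The tweezers are held level in the fingers. Carrying them to the slot.

servo_tool(commands=[{"dp":[25,0,20],"turn":[0.2,2,0]},{"dp":[55,0,44],"turn":[0.2,5,0]},{"dp":[85,0,68],"turn":[0.2,8,0]},{"dp":[115,0,93],"turn":[0.2,11,0]},{"dp":[145,0,117],"turn":[0.2,14,0]}])

```text
clock: 18.8
eef_pos: [477.8, -136.5, 131.7]
eef_rot: [-1.574, -0.004, 0.186]
wrist_force: [0.8, -0.1, -1.7]
finger_gap: 13.3
```

```bash
cat > g.py <<'E'
import sys
from h import *
from scipy.spatial.transform import Rotation as Ro
s=manip.read_state();print(s['eef_pos'],s['eef_rot'],s['finger_gap'])
x,y,z,w=map(float,sys.argv[1:])
R=Ro.from_euler('xyz',s['eef_rot']);Rt=Ro.from_euler('xyz',[-np.pi/2,0,np.radians(w)])
print(R.inv().apply(np.array([x,y,z])-s['eef_pos']).round(1),np.degrees((R.inv()*Rt).as_rotvec()).round(2))
E
python3 g.py 569 49.7 110 4.7
```

```text
[ 477.76136497 -136.53235949  131.69012535] [-1.5741897  -0.00448744  0.18573803] 13.346566079196274
[124.   21.7 166.3] [0.18 5.94 0.27]
```

servo_tool(commands=[{"dp":[22,0,29],"turn":[0.2,2,0.3]},{"dp":[46,0,61],"turn":[0.2,4,0.3]},{"dp":[70,5,94],"turn":[0.2,6,0.3]},{"dp":[94,10,126],"turn":[0.2,6,0.3]},{"dp":[115,15,155],"turn":[0.2,6,0.3]}])

```text
clock: 19.22
eef_pos: [562.8, 39.3, 116.2]
eef_rot: [-1.57, 0.001, 0.081]
wrist_force: [0.3, -0.2, -0.6]
finger_gap: 13.2
```

servo_tool(commands=[{"dp":[8,5,10],"turn":[0,0,0]},{"dp":[8,5,10],"turn":[0,0,0]},{"dp":[8,5,10],"turn":[0,0,0]}])

```text
clock: 19.47
eef_pos: [569.5, 49.9, 110.3]
eef_rot: [-1.571, 0.002, 0.082]
wrist_force: [-0.5, -1.0, -1.1]
finger_gap: 13.0
```

```bash
python3 g.py 569 49.7 50 4.7
```

```text
[569.5260085   49.85052394 110.29263406] [-1.57058588  0.0022764   0.08224609] 12.987273902091154
[-0.4 60.3 -0.1] [-0.01  0.01 -0.13]
```

servo_tool(commands=[{"dp":[0,25,0],"turn":[0,0,0]},{"dp":[0,50,0],"turn":[0,0,0]},{"dp":[0,65,0],"turn":[0,0,0]},{"dp":[0,65,0],"turn":[0,0,0]}])

```text
clock: 19.8
eef_pos: [567.4, 48.2, 42.5]
eef_rot: [-1.57, 0.007, 0.081]
wrist_force: [0.2, 0.1, 0.1]
finger_gap: 13.0
```

```bash
python3 g.py 569 49.7 15.5 4.7; python3 - <<'E'
from h import *
c=snap('side','s11.png')
cv2.imwrite('pics/x11.png',cv2.resize(c['img'][160:300,200:340,::-1],(560,560),interpolation=2))
E
```

```text
[567.3729348   48.15068551  42.52680024] [-1.57048961  0.00717255  0.08052714] 13.0036192134526
[ 1.9 27.   1.4] [-0.02 -0.09 -0.41]
```

View pics/x11.png

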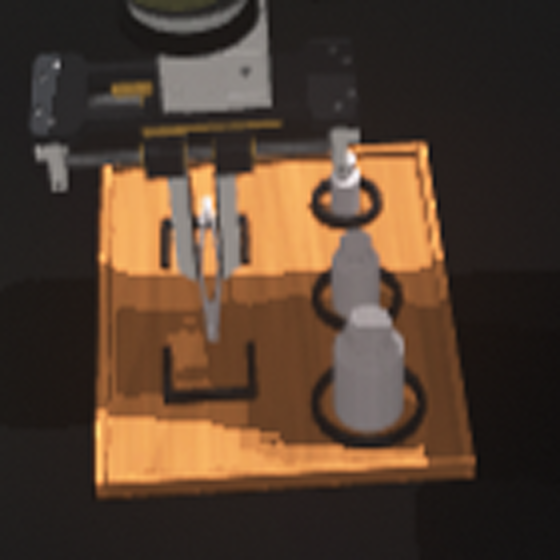

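The tweezers are lined up with the slot. The gripper's end plate stays about 50 mm above the medium weight. Lowering.

servo_tool(commands=[{"dp":[2,12,1.5],"turn":[0,0,-0.4]},{"dp":[2,22,1.5],"turn":[0,0,-0.4]},{"dp":[2,27,1.5],"turn":[0,0,-0.4]},{"dp":[2,27.5,1.5],"turn":[0,0,-0.4]},{"dp":[2,27.5,1.5],"turn":[0,0,-0.4]}])

```text
clock: 20.27
eef_pos: [570.3, 49.8, 17.5]
eef_rot: [-1.571, -0.002, 0.08]
wrist_force: [0.1, 0.9, -0.1]
finger_gap: 13.1
```

servo_tool(commands=[{"dp":[0,1,0],"turn":[0,0,0]},{"dp":[0,1,0],"turn":[0,0,0]}])

```text
clock: 20.43
eef_pos: [570.6, 49.8, 17.0]
eef_rot: [-1.571, -0.003, 0.081]
wrist_force: [0.7, -0.0, -0.8]
finger_gap: 13.5
```

servo_tool(commands=[{"dp":[0,0,0],"turn":[0,0,0]},{"dp":[0,0,0],"turn":[0,0,0]},{"dp":[0,0,0],"turn":[0,0,0]}], grip=0.4)

```text
clock: 20.68
eef_pos: [570.7, 49.8, 17.3]
eef_rot: [-1.571, -0.004, 0.08]
wrist_force: [0.4, 0.7, 0.2]
finger_gap: 27.2
```

servo_tool(commands=[{"dp":[0,-20,0],"turn":[0,0,0]},{"dp":[0,-55,0],"turn":[0,0,0]},{"dp":[0,-90,0],"turn":[0,0,0]},{"dp":[0,-120,20],"turn":[0,0,0]},{"dp":[0,-130,60],"turn":[0,0,0]}])

```text
clock: 21.1
eef_pos: [567.3, 107.8, 152.3]
eef_rot: [-1.571, -0.01, 0.077]
wrist_force: [0.7, -0.0, -0.4]
finger_gap: 29.0
```

servo_tool(commands=[{"dp":[0,0,40],"turn":[0,0,0]},{"dp":[0,0,80],"turn":[0,0,0]},{"dp":[0,0,120],"turn":[0,0,0]},{"dp":[0,0,160],"turn":[0,0,0]},{"dp":[0,0,200],"turn":[0,0,0]}])

```text
clock: 21.52
eef_pos: [551.4, 309.2, 152.5]
eef_rot: [-1.571, -0.01, 0.077]
wrist_force: [1.0, -0.9, 0.7]
finger_gap: 28.2
```

servo_tool(commands=[{"dp":[0,0,0],"turn":[0,0,0]},{"dp":[0,0,0],"turn":[0,0,0]},{"dp":[0,0,0],"turn":[0,0,0]},{"dp":[0,0,0],"turn":[0,0,0]}])

```text
clock: 21.85
eef_pos: [551.7, 308.0, 152.6]
eef_rot: [-1.571, -0.01, 0.075]
wrist_force: [0.4, -0.7, -0.1]
finger_gap: 28.4
```

```bash
python3 - <<'E'
from h import *
c=snap('side','s12.png');d=snap('top','t12.png')
cv2.imwrite('pics/x12.png',np.hstack([cv2.resize(c['img'][180:300,210:330,::-1],(400,400),interpolation=2),cv2.resize(d['img'][165:265,225:325,::-1],(400,400),interpolation=2)]))
for n,X in(('top',d),('side',c)):
  P=cloud(X).reshape(-1,3)
  for k,x,y,h in(('L',472,127,78),('M',479,42.6,62),('S',486,-41.8,50),('hook',394,305,67),('bush',628,-286,45)):
    m=(np.hypot(P[:,0]-x,P[:,1]-y)<28)&(abs(P[:,2]-h)<8); print(n,k,m.sum(),P[m].mean(0).round(1))
  m=(abs(P[:,0]-569)<18)&(abs(P[:,1]-49.5)<64)&(P[:,2]>13.5)&(P[:,2]<40);q=P[m];e=np.linalg.eigh(np.cov(q[:,:2].T))[1][:,1]
  print('tw',m.sum(),q.mean(0),q.min(0),q.max(0),np.degrees(np.arctan2(e[1],e[0])))
E
```

```text
top L 62 [471.4 124.7  78. ]
top M 29 [478.6  42.1  62.1]
top S 19 [486.8 -41.9  49.4]
top hook 0 [nan nan nan]
top bush 89 [ 626.4 -287.2   45.1]
tw 107 [568.7786029   51.73097588  18.94696499] [551.25019368 -14.33157903  13.51194541] [586.87444124 112.72207495  33.44004547] 90.71183000235007
side L 0 [nan nan nan]
side M 0 [nan nan nan]
side S 27 [487.4 -39.3  48.2]
side hook 26 [395.5 304.7  64.1]
side bush 0 [nan nan nan]
tw 17 [565.73154891  90.86541444  19.85820757] [562.42828071  83.72414304  15.20856677] [570.51738738  99.1920564   22.31963637] 104.08208065929847<stdin>:7: RuntimeWarning: Mean of empty slice.
  ret = um.true_divide(
```

View pics/x12.png

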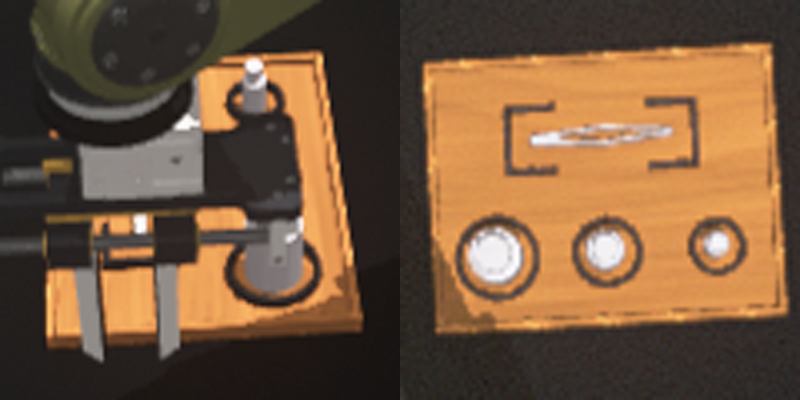

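View pics/s12.png

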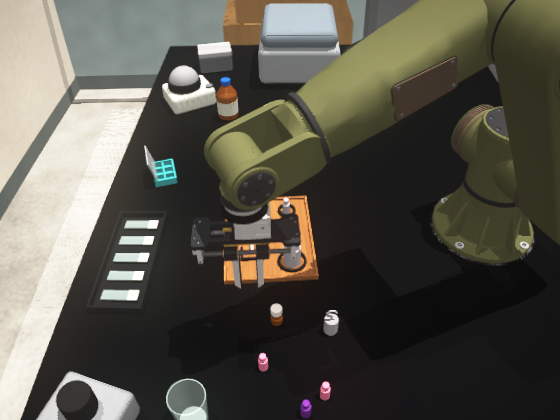

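Top view: the tweezers lie in the slot and all the weights sit in their rings. I'll move the arm off the side view for a last check.

servo_tool(commands=[{"dp":[0,-20,40],"turn":[0,0,0]},{"dp":[0,-40,80],"turn":[0,0,0]},{"dp":[-20,-40,110],"turn":[0,0,0]},{"dp":[-45,-40,140],"turn":[0,0,0]},{"dp":[-75,-40,160],"turn":[0,0,0]}])

```text
clock: 22.37
eef_pos: [464.3, 463.0, 191.9]
eef_rot: [-1.57, -0.011, 0.074]
wrist_force: [0.3, 0.0, -0.9]
finger_gap: 28.4
```

servo_tool(commands=[{"dp":[-40,0,0],"turn":[0,0,0]},{"dp":[-80,0,0],"turn":[0,0,0]},{"dp":[-120,0,0],"turn":[0,0,0]},{"dp":[-120,0,0],"turn":[0,0,0]},{"dp":[-120,0,0],"turn":[0,0,0]}])

```text
clock: 22.78
eef_pos: [343.9, 453.8, 191.4]
eef_rot: [-1.57, -0.012, 0.075]
wrist_force: [0.4, 1.0, -0.5]
finger_gap: 28.3
```

```bash
python3 - <<'E'
from h import *
s=manip.read_state();print(s['clock'],s['eef_pos'],abs(s['qd']).max())
c=snap('side','s13.png');d=snap('top','t13.png')
cv2.imwrite('pics/x13.png',np.hstack([cv2.resize(c['img'][180:300,210:330,::-1],(400,400),interpolation=2),cv2.resize(d['img'][165:265,225:325,::-1],(400,400),interpolation=2)]))
for n,X in(('top',d),('side',c)):
  P=cloud(X).reshape(-1,3)
  for k,x,y,h in(('L',472,127,78),('M',479,42.6,62),('S',486,-41.8,50),('hook',394,305,67),('bush',628,-286,45)):
    m=(np.hypot(P[:,0]-x,P[:,1]-y)<28)&(abs(P[:,2]-h)<8); print(n,k,m.sum(),P[m].mean(0).round(1) if m.any() else '')
  hs=cv2.cvtColor(X['img'],cv2.COLOR_RGB2HSV).reshape(-1,3)
  m=(abs(P[:,0]-569)<18)&(abs(P[:,1]-49.5)<62)&(hs[:,1]<60)&(hs[:,2]>100);q=P[m]
  if m.sum()>5:
   e=np.linalg.eigh(np.cov(q[:,:2].T))[1][:,1]
   print('tw',m.sum(),((q.min(0)+q.max(0))/2).round(1),q.min(0).round(0),q.max(0).round(0),np.degrees(np.arctan2(e[1],e[0])))
E
```

```text
22.7833 [343.86451305 453.83973598 191.40166942] 0.05450391668117577
top L 60 [471.5 124.5  79.4]
top M 30 [478.9  43.3  61.6]
top S 20 [487.  -41.6  49.2]
top hook 9 [390.7 304.4  65.5]
top bush 90 [ 626.3 -286.6   44.9]
tw 67 [568.8  47.5  16.2] [561.  -5.   2.] [576. 100.  30.] 94.79160754746376
side L 100 [472.6 127.6  76.7]
side M 51 [480.4  45.8  60.4]
side S 26 [487.3 -40.1  47.8]
side hook 2 [403.7 305.2  61.6]
side bush 95 [ 628.5 -285.3   43.1]
tw 80 [570.6  48.1  14.9] [563.  -8.   6.] [579. 104.  24.] 95.3286030518559
```

View pics/x13.png

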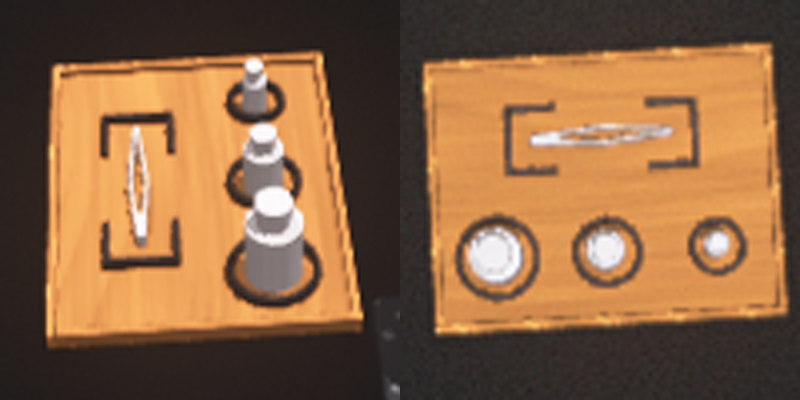

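Everything is in place in both views, so I'm handing it in.

```bash
python3 -c "
from cell import manip
print(manip.sign_off())"
```

```text
the job is handed in; nothing more can be done
None
```

The weight set is put away and the job handed in at about 23 s on the robot's clock. All three knob weights stand in their own wells and the tweezers lie in the slot. The sign-off gave no verdict.

- **Weights:** in the last pictures all three stood upright at the expected heights. Averaged over the two views, each was within about 2 mm of its well's centre.
- **Tweezers:** they lie along the slot, about 2 mm from its centre and within about 1° of its direction. Their depth readings were too noisy (2–30 mm) to prove they lie flat, but both views show them flat.
- **Left alone:** the bushing's position matched its start to about 1 mm. The hooked weight's top-view position matched too. Its last side-view fix, from only 2 pixels because the arm hid most of it, was about 7 mm off; an earlier side fix matched.
- **View disagreement:** the top and side views differ by a steady 2–3 mm, about the calibration's accuracy, so I used their average.
- **Not corrected:** the servo stopped 1–3 mm short in height, so the large and small weights were let go about 2 mm above the tray floor and the medium about 1 mm. All settled upright.

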